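Draw the microscope stand into line with a drift and pin it down

TASK

The microscope stand has been knocked out of place on its steel plate, so its two front pin holes no longer line up with the holes underneath. Feel the orange taper drift through the front left hole into the plate's hole and push it in until its collar is flat on the foot, so that the drift, not the gripper, draws the stand into line; leave it standing there and then put the black pin fully home in the front right hole. Go gently: a push of 20 N is plenty for either, so ease off and feel again if it jams, keep the gripper off the stand and leave the other things alone.

Things in the scene. Friction and masses are not known exactly. Their poses are not given: they have to be found in the camera images.
- drift_grip (a point): Middle of the orange plastic grip (17 mm diameter, 60 mm long) of the steel taper drift, on its axis, z up along the drift; the grip is where to hold it. The underside of its collar is 35 mm below this point, its tip 85 mm below, the grip's top 31 mm above.
- pin_grip (a point): Middle of the black plastic grip (18 mm diameter, 60 mm long) of the steel quick-release pin, on its axis, z up along the pin; the grip is where to hold it. The underside of its collar is 35 mm below this point, its tip 71 mm below, the grip's top 31 mm above.
- drift_collar (a point): Centre of the underside of the drift's collar (26 mm diameter, 6 mm thick, just under the grip). Below it are 50 mm of steel: 22 mm straight at 15 mm diameter, then a nose tapering evenly over 28 mm to a flat 6 mm tip. When fully home this point lies in the hole's mouth. Drift 0.15 kg.
- pin_collar (a point): Centre of the underside of the pin's collar (26 mm diameter, 6 mm thick, just under the grip). Below it are 36 mm of steel, 14 mm in diameter, the last 12 mm tapering to a 7 mm tip. When fully home this point lies in the hole's mouth. Pin 0.11 kg.
- block: Wooden tool block 66 x 200 x 60 mm, fixed to the bench, origin under its centre, y along its length. Three 16.5 mm holes, 55 mm deep, 62 mm apart along y, hold the drift, the pin and a blue screwdriver (leave it alone) in any order, upright, each hanging by its collar on the block's top with 66 mm standing above it: lift clear of the neighbours.
- hole_left (a point): Mouth of the front left hole in the top of the stand's cream foot, 52 mm above the bench, ringed in bare steel; x from the foot's front to its pillar, y left, z up. Through-hole 16 mm wide in the 12 mm foot. Under the foot is the fixed steel plate, 16 mm thick, with its own 16 mm hole, 6 to 9 mm out of line at the start (which way is not measured: look or feel); below, 24 mm of air.
- hole_right (a point): Mouth of the front right hole in the foot, like the left one, 140 mm to its right (-y), also over a 16 mm hole in the plate. Once the drift is home in the left hole, this one is within about 2 mm of its plate hole.
- stand: Cream microscope stand, head off: foot 240 x 190 x 12 mm and a pillar with focus knobs, 0.33 m tall, all of it 90 mm or more behind the front holes' line. Origin under the foot, 190 mm behind the front holes' midpoint; x front to back, y left. A pin in a slot at the back holds it down; on the plate it turns about that pin and slides along x against about 8 N of dry friction, and stays where it is put.
Mind the look-alikes: they are no part of the job. Of the things like the part that bears drift_grip, leave any that is green; of the rest the larger one is meant.

How it is judged:
On the way, in this order (a step that is already met when the one before it is completed fails the run):
1. the drift is fully home in the front left hole (z of drift_collar in the frame of hole_left between -0.002 and 0.002 m and horizontal distance between drift_collar and hole_left below 0.003 m and angle between drift_collar's own z axis and vertical below 0.09 rad), for 0.2 s.
2. the pin is fully home in the front right hole (z of pin_collar in the frame of hole_right between -0.002 and 0.002 m and horizontal distance between pin_collar and hole_right below 0.003 m and angle between pin_collar's own z axis and vertical below 0.09 rad), for 0.2 s.
At the end, for the whole second after the job is handed in: The drift stands in the front left hole and the pin in the front right hole, each with its collar within 2 mm of the foot's top face, within 3 mm of the hole's centre and within 5 degrees of upright, both released and at rest (all of step 1 and all of step 2 and contact force between the fingers and drift below 0.2 N and linear speed of each of drift, pin below 0.02 m/s and contact force between the fingers and pin below 0.2 N); the robot touches nothing.
It fails at once if the drift or the pin is forced: the contact forces on it from the stand and the plate add up to more than 45 N (contact force between any of drift, pin and plate above 45 N).
It fails at once if the gripper or arm shoves the stand (more than 8 N) (contact force between any of the fingers, the arm and stand above 8 N).
It fails at once if another thing on the bench is moved by more than 20 mm (distance of any of dish_a, dish_b, pen, jar, ethanol, beaker, objective, driver from where it was at the start of the episode above 0.02 m).
It also fails if it takes over 72 s, if anything falls off the work surface, if the arm or the gripper's body presses on something with over 40 N, if the wrist force passes 120 N, or if a joint passes its speed limit or range.

ROBOT

A 6-joint arm with a two-finger parallel gripper is mounted at the origin on the work surface. World frame = base frame: x ahead of the robot, y to its left, z up, the work surface at z = 0. Lengths are in m, angles in rad, forces in N, time in s.
With the tool pointing down it reaches from about 0.225 to 0.875 m from the base axis. Payload 3.4 kg.
Tool frame: the origin (TCP) lies at the very end of the fingers, on their centre line; the grasp point (between the pads) lies 19 mm behind it; z points along the fingers, y is the direction in which the jaws open and shut (so a half turn about z gives the same grasp; the last joint's range is limited). The gripper opens to 85 mm and grips with 20 to 120 N. Pads are 22 mm wide; open, the fingers measure 114 mm over their backs; the gripper's body (76 mm by 85 mm) begins 54 mm behind the grasp point. The pads swing forward as they close: fully open they stand 13 mm farther back than shut.
Start: joints at [-1.332, 0.276, 1.505, -0, 1.361, -0.121], TCP at [0.202, -0.538, 0.231] pointing down, gripper open.
Joint ranges: [-2.89, 2.89], [-0.75, 2.08], [0.22, 2.7], [-1.18, 4.32], [0.11, 2.71], [-2.7, 2.7]. Speed limits (rad/s): [2.57, 2.57, 3.14, 3.14, 3.14, 3.14].

INTERFACE

Orientations are given as a unit quaternion [w, x, y, z].
In Python, from rig import get_state, get_image, camera_model, sign_off gives the robot as it stands. The module is installed in compiled form; this text tells all that it offers.
- The arm moves only by the tool drive_tool, never from a script. Its argument "motion" is text: rows parted by semicolons, each of 7 numbers parted by spaces: the turn, a rotation vector about the tool's x, y, z in degrees, then the shift along the tool's x, y, z in m, then the opening in per cent of the stroke, from 0 (shut) to 100 (fully open). In form: wx wy wz tx ty tz hand; .... A call has 1 to 12 rows; each row shifts and turns the pose as measured when the row begins, along the tool's axes as they then stand; what a row does not reach is not made up. A row lasts 1/8 s, in which the tool goes at most 62.5 mm and 10.7 degrees, less where a joint would pass 70% of its speed; a pose out of reach is approached as far as the arm can. A call is refused whole if a number of a shift passes 0.0625 or a number of a turn 10.7, either way. A call with a gripper value outside its range is refused whole. The fingers move at their own pace and stop on an object; "newtons" is the grip in N (left out, the last holds). Time passes only in rows, so rows that do not move let the fingers close. It gives the time, the measured TCP pose, the force and the opening at its end, in the units of the state.
- get_state(): the state, without advancing time (a new reading comes with each control period).
- get_image(name): name is "side" or "top"; returns (picture, depth): 480x640x3 uint8, red, green, blue; 480x640 float32, m along the optical axis (not along the pixel's ray), 0 where there is no reading.
- camera_model(name): a dict with "camera_matrix" (3x3 intrinsics, pixels), "cam_to_world" (4x4, takes a point from camera to world coordinates). Camera axes: x right, y up, looking along -z (the intrinsics and any distortion apply to the point x, -y, -z); pixel columns grow to the right and rows downward; lengths in m; the calibration is good to about 2 mm. A picture is of the moment at which its call begins. camera_model takes no time and is no camera call.
- sign_off(): hands the job in, once; it reports no verdict.
The state is a dict: "clock": time; "qpos": joint angles; "qd": joint speeds; "effort": joint torques, N m; "position": TCP position; "ee_rot": TCP orientation; "contact_force": force on the tool from outside, world axes, zero at the start; "moment": the same for the moment, N m; "width": finger opening in m.
Only numpy, scipy, OpenCV 4.12 (cv2) and the standard library are available. Lean on these libraries where they do the work, as an engineer would, in place of code of your own. Each camera call takes 0.05 s, during which the arm holds its last target.

## Working session

There is one attempt and no reset: what is moved stays moved. The work goes in short steps, Python scripts to look and compute and a tool call to move; the robot and the scene stay as the last step left them, time stands still between calls to the robot, and variables do not carry over. Pictures are saved under pics/ and viewed, and the job is handed in when it is done.

Besides the shell and the picture viewer there is one more tool, called after "Request:" as a command line: name --argument value ..., lists and objects as JSON in quotes. drive_tool: Moves the arm, as the interface text tells. Its arguments: {"type":"object","properties":{"motion":{"type":"string"},"newtons":{"type":"number"}},"required":["motion"]}

```bash
mkdir -p pics; ls
python3 - <<'E'
from rig import *
import cv2,numpy as np
s=get_state();print({k:np.round(v,3).tolist() for k,v in s.items()})
for n in("side","top"):
    im,d=get_image(n);cv2.imwrite(f"pics/{n}0.png",im[:,:,::-1]);np.savez(f"{n}0.npz",im=im,d=d)
    m=camera_model(n);print(n,m)
E
```

```text
pics
{'clock': 0.0, 'qpos': [-1.332, 0.277, 1.506, 0.0, 1.361, -0.121], 'qd': [0.001, -0.002, 0.001, -0.001, 0.0, 0.001], 'effort': [0.0, -41.677, -24.581, 0.0, 0.011, 0.0], 'position': [0.202, -0.538, 0.23], 'ee_rot': [-0.001, 0.984, 0.179, -0.0], 'contact_force': [-0.618, 0.725, -0.25], 'moment': [-0.034, 0.036, -0.012], 'width': 0.085}
side {'camera_matrix': array([[521.88264885,   0.        , 314.34111926],
       [  0.        , 521.88264885, 241.92381504],
       [  0.        ,   0.        ,   1.        ]]), 'cam_to_world': array([[ 0.89001816,  0.32518013, -0.31957091,  0.33208156],
       [-0.45578162,  0.61700657, -0.6415341 , -0.71032901],
       [-0.01143679,  0.71663155,  0.69735818,  0.67056474],
       [ 0.        ,  0.        ,  0.        ,  1.        ]])}
top {'camera_matrix': array([[584.06694583,   0.        , 326.57341739],
       [  0.        , 584.06694583, 249.06763019],
       [  0.        ,   0.        ,   1.        ]]), 'cam_to_world': array([[ 0.0946826 ,  0.96971387, -0.22514486,  0.41473155],
       [-0.99550481,  0.09170205, -0.02368358, -0.15407003],
       [-0.00232005,  0.22637521,  0.97403741,  1.04155585],
       [ 0.        ,  0.        ,  0.        ,  1.        ]])}
```

View pics/side0.png

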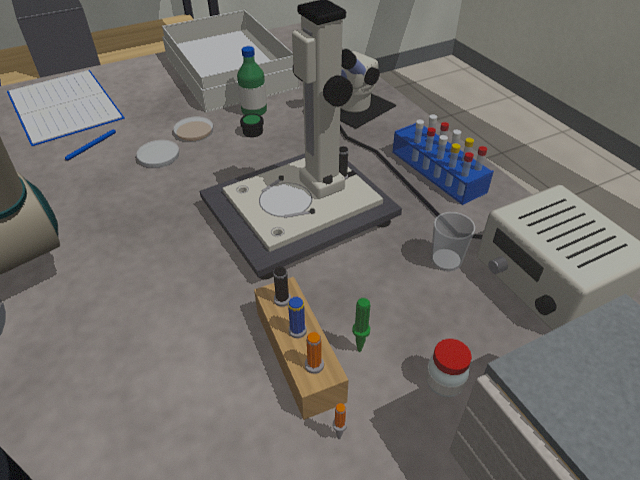

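View pics/top0.png

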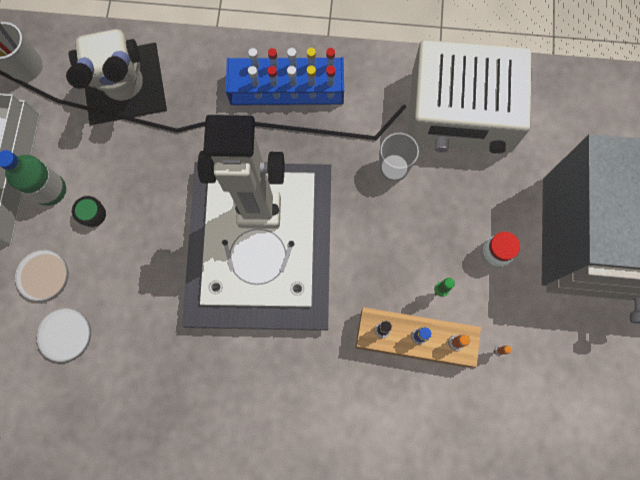

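The side view shows the block with the black pin (281,285), the blue driver (297,316) and the orange drift (314,350). The small orange look-alike is at (340,415) and the green one at (362,325). The foot's holes are near (243,189) and (278,232). In the top view they're at about (216,287) and (297,288). Next I'll zoom in.

Run:
```python
import cv2,numpy as np
s=np.load('side0.npz')['im'][:,:,::-1];t=np.load('top0.npz')['im'][:,:,::-1]
def crop(i,x,y,w,h,f):return cv2.resize(i[y:y+h,x:x+w],(w*f,h*f),interpolation=cv2.INTER_CUBIC)
a=crop(t,200,270,120,40,6);b=crop(s,225,170,120,80,6)
cv2.imwrite('pics/z1.png',np.vstack([a,b])[:600*2][:720])
cv2.imwrite('pics/z1.png',np.vstack([crop(t,200,270,120,40,5),crop(s,225,170,120,75,5)]))
cv2.imwrite('pics/z2.png',np.hstack([crop(t,355,300,130,75,3),crop(s,250,260,110,180,3)[:0] if 0 else crop(s,255,260,100,75,3)]))
cv2.imwrite('pics/z3.png',crop(s,245,255,120,190,3))
```

```text
(no output)
```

View pics/z1.png

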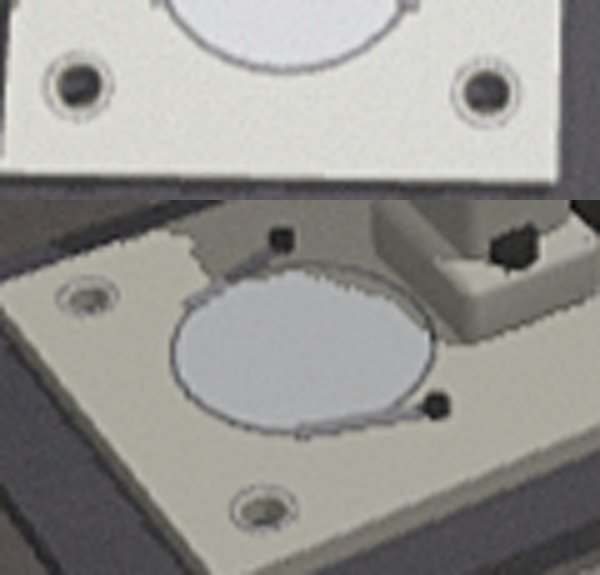

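View pics/z2.png

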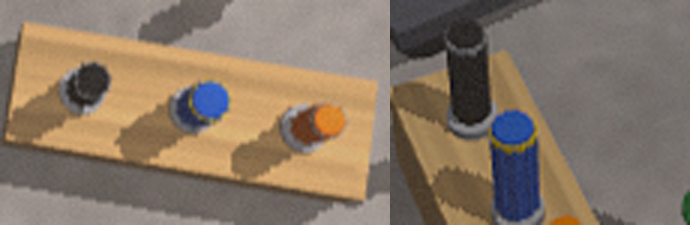

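```bash
cat > h.py <<'E'
import numpy as np,cv2
from rig import camera_model,get_state,get_image
def ray(n,u,v):
    m=camera_model(n);K=m['camera_matrix'];T=m['cam_to_world']
    d=np.array([(u-K[0,2])/K[0,0],-(v-K[1,2])/K[1,1],-1.]);return T[:3,3],T[:3,:3]@d
def plane(n,u,v,z):
    o,d=ray(n,u,v);return o+d*(z-o[2])/d[2]
def tri(p,q):
    o1,d1=ray('top',*p);o2,d2=ray('side',*q)
    A=np.stack([d1,-d2],1);t=np.linalg.lstsq(A,o2-o1,rcond=None)[0]
    a=o1+t[0]*d1;b=o2+t[1]*d2;return (a+b)/2,np.linalg.norm(a-b)
def proj(n,X):
    m=camera_model(n);K=m['camera_matrix'];T=m['cam_to_world']
    c=T[:3,:3].T@(np.asarray(X)-T[:3,3]);return K[0,0]*c[0]/-c[2]+K[0,2],K[1,1]*-c[1]/-c[2]+K[1,2]
E
python3 - <<'E'
from h import *
np.set_printoptions(precision=4,suppress=True)
for nm,p,q in(('L',(215.8,287.2),(242.4,189.6)),('R',(297.2,288.4),(277.8,232))):
    print(nm,plane('top',*p,.052),plane('side',*q,.052),tri(p,q))
# orange / black / blue top masks
for n in('top','side'):
    z=np.load(n+'0.npz');im=z['im'];d=z['d'];hsv=cv2.cvtColor(im,cv2.COLOR_RGB2HSV)
    for nm,lo,hi in(('or',(5,170,60),(16,255,255)),('blue',(100,150,60),(125,255,255)),('blk',(0,0,0),(180,90,58))):
        mk=cv2.inRange(hsv,lo,hi);N,l,st,c=cv2.connectedComponentsWithStats(mk)
        for i in range(1,N):
            x,y,w,h,a=st[i]
            if a>25 and ((n=='top' and 355<x<520 and 300<y<370) or (n=='side' and 240<x<360 and 255<y<450)): print(n,nm,st[i],c[i],plane(n,*c[i],.1))
    # wood
    mk=cv2.inRange(hsv,(10,70,100),(25,200,255))
    N,l,st,c=cv2.connectedComponentsWithStats(mk)
    for i in range(1,N):
        if st[i][4]>1000: print(n,'wood',st[i])
    mk=None
E
python3 - <<'E'
import cv2,numpy as np
s=np.load('side0.npz')['im'][:,:,::-1];t=np.load('top0.npz')['im'][:,:,::-1]
def crop(i,x,y,w,h,f):return cv2.resize(i[y:y+h,x:x+w],(w*f,h*f),interpolation=cv2.INTER_NEAREST)
cv2.imwrite('pics/z4.png',np.hstack([crop(t,370,310,30,35,8),crop(t,445,325,30,35,8)]))
cv2.imwrite('pics/z5.png',np.hstack([crop(s,265,260,35,50,8),crop(s,298,325,35,50,8)]))
E
```

```text
L [0.5588 0.0527 0.052 ] [0.5596 0.0493 0.052 ] (array([0.56  , 0.0532, 0.0489]), np.float64(0.0015055097231358584))
R [ 0.5699 -0.0865  0.052 ] [ 0.5707 -0.0897  0.052 ] (array([ 0.5711, -0.0864,  0.0488]), np.float64(0.0015536910216505087))
top or [460 335  10  10  77] [464.2857 339.6364] [ 0.5053 -0.3641  0.1   ]
top or [505 346   6   7  32] [507.3125 349.0312] [ 0.4969 -0.4328  0.1   ]
top blue [420 328  11  11  98] [424.8673 332.9694] [ 0.5099 -0.3009  0.1   ]
top blk [381 322  10  10  72] [385.3472 326.2917] [ 0.5145 -0.2372  0.1   ]
top blk [377 326   9   9  27] [380.2222 331.2222] [ 0.5059 -0.2296  0.1   ]
top wood [ 356  307  125   60 4256]
side or [307 332  13  11  46] [312.6522 336.913 ] [ 0.5096 -0.3445  0.1   ]
side or [307 343  14  25 284] [313.6831 354.9225] [ 0.4981 -0.37    0.1   ]
side or [336 403   9   9  29] [339.5172 407.2759] [ 0.4921 -0.4488  0.1   ]
side or [335 411  10  16 120] [339.3583 419.225 ] [ 0.4847 -0.4618  0.1   ]
side blue [289 297  14  11 114] [295.386  302.3333] [ 0.5147 -0.2811  0.1   ]
side blue [296 308   8  12  31] [299.8065 313.5484] [ 0.5115 -0.3018  0.1   ]
side wood [  91   15  102   50 2302]
side wood [   0   45   40   41 1130]
side wood [ 254  277   94  143 4778]
```

View pics/z4.png

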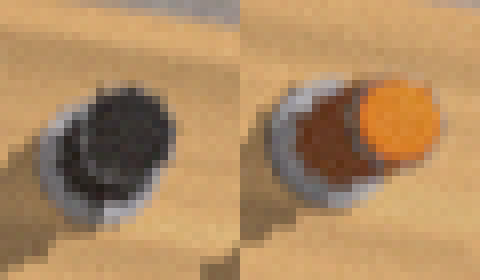

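View pics/z5.png

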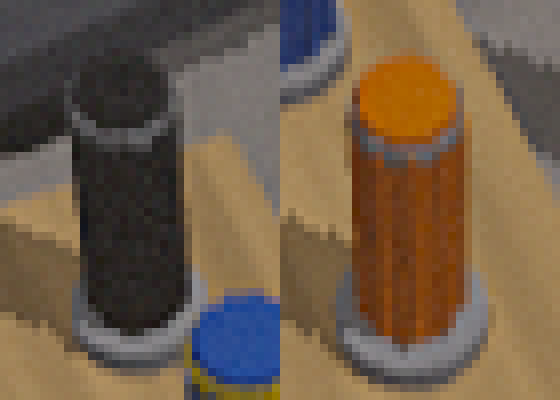

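Run:
```python
from h import *
np.set_printoptions(precision=4,suppress=True)
for nm,p,q in(('drift',(464.5,339.8),(313.5,336.9)),('pin',(386,325.9),(279.6,270.5))):
    print(nm,plane('top',*p,.126),plane('side',*q,.126),tri(p,q))
s=np.load('side0.npz')['im'][:,:,::-1];t=np.load('top0.npz')['im'][:,:,::-1]
def crop(i,x,y,w,h,f):
    c=i[y:y+h,x:x+w].astype(float);c=np.clip((c-20)*1.2,0,255).astype(np.uint8);return cv2.resize(c,(w*f,h*f),interpolation=cv2.INTER_NEAREST)
cv2.imwrite('pics/z6.png',np.vstack([np.hstack([crop(t,206,278,20,20,18),crop(t,288,278,20,20,18)]),np.hstack([crop(s,233,182,20,15,18),crop(s,268,225,20,15,18)])]))
```

```text
drift [ 0.5026 -0.3587  0.126 ] [ 0.5024 -0.3617  0.126 ] (array([ 0.5032, -0.3595,  0.1227]), np.float64(0.0006125294518440686))
pin [ 0.5125 -0.2358  0.126 ] [ 0.5116 -0.2381  0.126 ] (array([ 0.5126, -0.236 ,  0.1236]), np.float64(0.00039520993937338663))
```

View pics/z6.png

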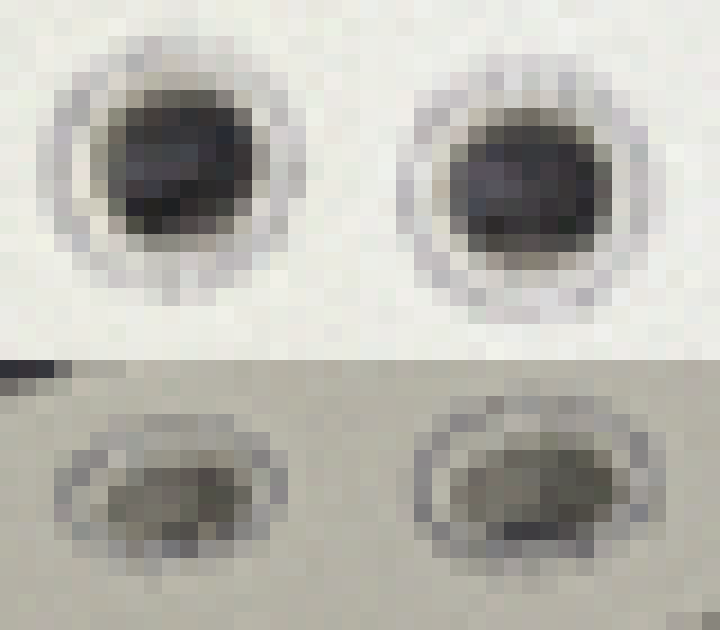

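Run:
```python
from h import *
np.set_printoptions(precision=4,suppress=True)
t=np.load('top0.npz')['im'];hsv=cv2.cvtColor(t,cv2.COLOR_RGB2HSV)
c=cv2.resize(t[155:340,170:345,::-1],None,fx=3.2,fy=3.2,interpolation=cv2.INTER_NEAREST)
cv2.imwrite('pics/z7.png',c)
```

```text
(no output)
```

View pics/z7.png

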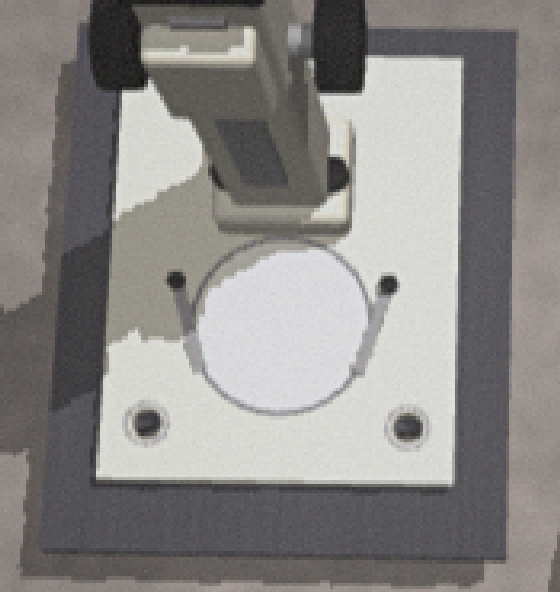

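Run:
```python
from h import *
np.set_printoptions(precision=4,suppress=True)
P=lambda x,y,z:plane('top',170+x/3.2-.4,155+y/3.2-.4,z)
def sh(n,pts,z):
    w=[P(*p,z) for p in pts]; print(n,*[a[:2] for a in w]); return w
f=sh('foot FL FR BR',[(97,480),(455,486),(462,58)],.052)
p=sh('plate top FL FR BR',[(42,548),(506,557),(518,32)],.040)
for w in(f,p):
    a=w[0]-w[1];b=w[2]-w[1];print(np.degrees(np.arctan2(-a[0],a[1])),np.degrees(np.arctan2(b[1],b[0])),np.linalg.norm(a[:2]),np.linalg.norm(b[:2]))
# plate frame: mid line from front edge
a=p[0]-p[1];a/=np.linalg.norm(a)
mid=(p[0]+p[1])/2
x=np.array([a[1],-a[0],0])
for n,h in(('L',plane('top',215.4,286.8,.052)),('R',plane('top',296.8,288,.052)),('FL',f[0]),('FR',f[1])):
    print(n,h,'in plate', (h-mid)@x,(h-mid)@a)
```

```text
foot FL FR BR [0.5265 0.0755] [ 0.5413 -0.1145] [ 0.7813 -0.0942]
plate top FL FR BR [0.489  0.1023] [ 0.5076 -0.1449] [ 0.8043 -0.1236]
4.452044532384673 4.827796723254421 0.19054376280205979 0.24085367539681687
4.314877897912439 4.091712658760013 0.24789060918050088 0.2974977040157826
L [0.5594 0.0535 0.052 ] in plate 0.0665744707133482 0.06992946730085324
R [ 0.5705 -0.0857  0.052 ] in plate 0.06716628080929728 -0.06968257784257798
FL [0.5265 0.0755 0.052 ] in plate 0.03544593213072566 0.09438705617893878
FR [ 0.5413 -0.1145  0.052 ] in plate 0.035902095253379014 -0.0961561605934595
```

```bash
cat >> h.py <<'E'
from scipy.spatial.transform import Rotation as R
def cur():
    s=get_state();q=np.array(s['ee_rot']);r=R.from_quat([q[1],q[2],q[3],q[0]]);return np.array(s['position']),r,s
def plan(tgt,yaw_y=None,n=None,maxs=.055):
    """rows from current pose to tgt with tool straight down and tool y at yaw (deg)"""
    p,r,s=cur();tgt=np.array(tgt,float)
    M=r.as_matrix()
    if yaw_y is None: y=np.degrees(np.arctan2(M[1,1],M[0,1]))
    else:y=yaw_y
    c,sn=np.cos(np.radians(y)),np.sin(np.radians(y))
    Y=np.array([c,sn,0]);Z=np.array([0,0,-1.]);X=np.cross(Y,Z)
    g=R.from_matrix(np.stack([X,Y,Z],1))
    rv=np.degrees((r.inv()*g).as_rotvec());d=tgt-p
    N=n or int(max(1,np.ceil(np.abs(d).max()/maxs),np.ceil(np.abs(rv).max()/10)))
    out=[]
    for i in range(N):
        ri=r*R.from_rotvec(np.radians(rv*i/N));t=ri.inv().apply(d/N)
        out.append(' '.join(f'{v:.1f}' for v in rv/N)+'  '+' '.join(f'{v:.4f}' for v in t))
    print(N,'pos',np.round(p,4),'yaw',round(float(np.degrees(np.arctan2(M[1,1],M[0,1]))),1));print('\n'.join(out))
E
python3 - <<'E'
from h import *
plan([.503,-.360,.231],-4)
E
```

```text
7 pos [ 0.2023 -0.5377  0.2305] yaw -69.4
-0.0 -0.0 -9.3  0.0491 -0.0086 -0.0000
-0.0 -0.0 -9.3  0.0499 -0.0006 -0.0001
-0.0 -0.0 -9.3  0.0493 0.0076 -0.0001
-0.0 -0.0 -9.3  0.0474 0.0155 -0.0001
-0.0 -0.0 -9.3  0.0443 0.0230 -0.0001
-0.0 -0.0 -9.3  0.0400 0.0298 -0.0001
-0.0 -0.0 -9.3  0.0346 0.0359 -0.0001
```

Request:
drive_tool --motion "0 0 -9.3 0.049 -0.0086 0 60;0 0 -9.3 0.050 -0.0006 0 60;0 0 -9.3 0.0493 0.0076 0 60;0 0 -9.3 0.0474 0.0155 0 60;0 0 -9.3 0.0443 0.023 0 60;0 0 -9.3 0.04 0.0298 0 60;0 0 -9.3 0.0346 0.0359 0 60;0 0 0 0 0 0 60" --newtons 60

```text
clock: 1.1
position: [0.5083, -0.3509, 0.2258]
ee_rot: [-0.004, 0.721, 0.693, 0.001]
contact_force: [-1.0, 0.3, -0.4]
width: 0.0514
```

Run:
```python
from h import *
plan([.503,-.360,.15],-4)
```

```text
2 pos [ 0.5083 -0.3509  0.2258] yaw -2.3
-0.1 -0.2 0.8  -0.0049 -0.0023 0.0379
-0.1 -0.2 0.8  -0.0048 -0.0023 0.0379
```

Request:
drive_tool --motion "-0.1 -0.2 0.8 -0.0049 -0.0023 0.038 60;-0.1 -0.2 0.8 -0.0048 -0.0023 0.038 60;0 0 0 0 0 0 60"

```text
clock: 1.48
position: [0.5017, -0.3607, 0.1478]
ee_rot: [-0.0, 0.732, 0.682, -0.002]
contact_force: [-0.7, 0.6, -0.1]
width: 0.0513
```

Run:
```python
from h import *
plan([.503,-.360,.077],-4)
for n in("side","top"):
    im,d=get_image(n);cv2.imwrite(f"pics/{n}1.png",im[:,:,::-1])
```

```text
2 pos [ 0.5017 -0.3607  0.1478] yaw -4.0
-0.1 0.1 -0.0  0.0005 0.0007 0.0354
-0.1 0.1 -0.0  0.0004 0.0007 0.0354
```

View pics/side1.png

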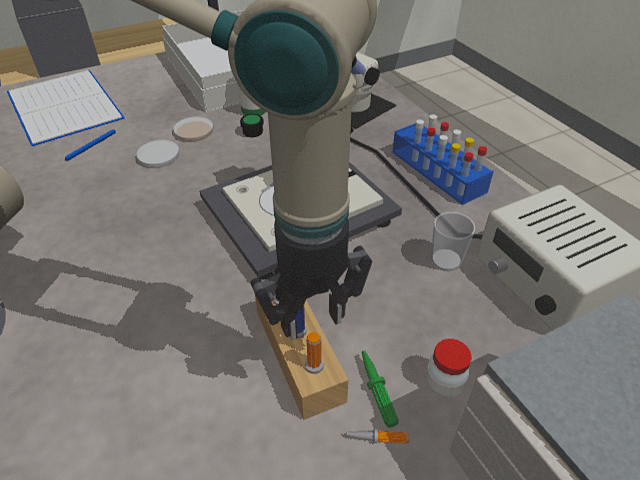

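View pics/top1.png

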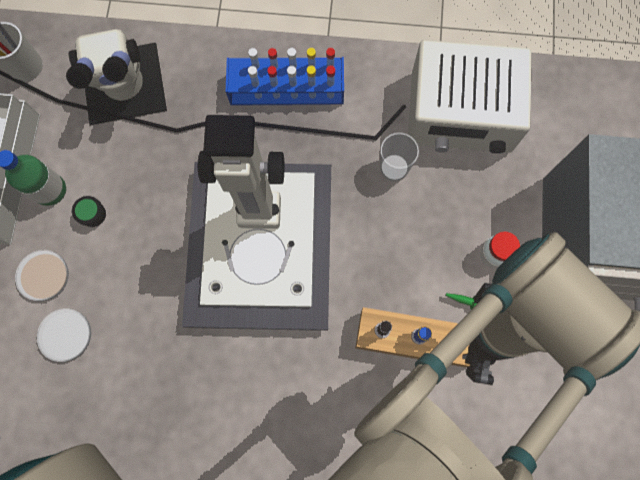

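The gripper straddles the drift, whose grip is at (314,350) in the side view. The green and small orange look-alikes now lie on their sides at (378,388) and (385,437), although the arm came nowhere near them. Going down.

Run:
```python
from h import *
p,_,_=cur();print(proj('side',p),proj('side',[.503,-.36,.126]))
```

```text
(np.float64(314.5888549922604), np.float64(324.5873517306707)) (np.float64(313.29206017554014), np.float64(335.7638355824395))
```

Request:
drive_tool --motion "0 0 0 0.0005 0.0007 0.035 60;0 0 0 0.0004 0.0007 0.035 60;0 0 0 0 0 0 60"

```text
clock: 1.95
position: [0.5091, -0.3663, 0.0874]
ee_rot: [0.01, 0.732, 0.681, -0.001]
contact_force: [-0.7, 0.4, 0.3]
width: 0.0509
```

Run:
```python
from h import *
plan([.503,-.360,.077],-4)
```

```text
1 pos [ 0.5091 -0.3663  0.0874] yaw -4.1
0.8 0.8 -0.1  0.0059 -0.0067 0.0102
```

Request:
drive_tool --motion "0.8 0.8 0 0.006 -0.0067 0.005 60;0 0 0 0 0 0.004 60;0 0 0 0 0 0 60"

```text
clock: 2.33
position: [0.505, -0.362, 0.0833]
ee_rot: [0.004, 0.732, 0.681, 0.0]
contact_force: [1.2, 0.5, -0.3]
width: 0.0509
```

Run:
```python
from h import *
plan([.503,-.360,.077],-4)
```

```text
1 pos [ 0.505  -0.362   0.0833] yaw -4.1
0.4 0.3 -0.1  0.0019 -0.0022 0.0063
```

Request:
drive_tool --motion "0.4 0.3 0 0.002 -0.002 0.006 60;0.1 0.1 0 0.001 -0.001 0.004 60;0 0 0 0 0 0 60"

```text
clock: 2.7
position: [0.5025, -0.3588, 0.0736]
ee_rot: [-0.001, 0.732, 0.681, -0.0]
contact_force: [0.3, -1.2, 0.5]
width: 0.0512
```

Run:
```python
from h import *
plan([.503,-.360,.077],-4)
im,d=get_image('side');cv2.imwrite("pics/side2.png",cv2.resize(im[230:430,220:420,::-1],None,fx=3,fy=3))
```

```text
1 pos [ 0.5025 -0.3588  0.0736] yaw -4.1
-0.1 -0.1 -0.1  -0.0011 0.0006 -0.0034
```

View pics/side2.png

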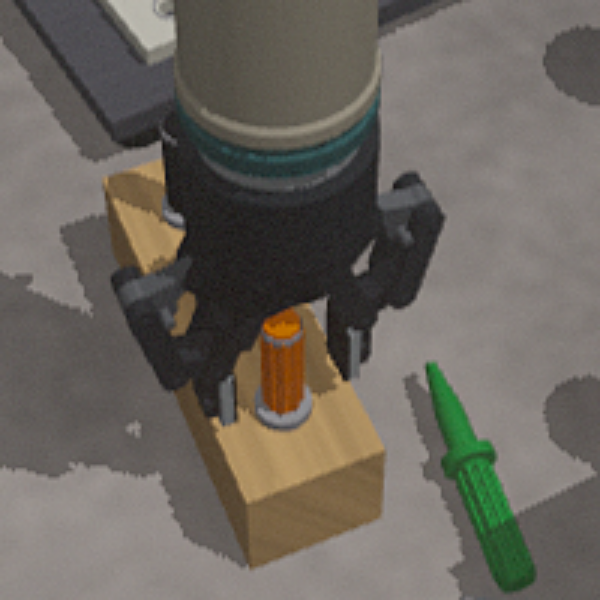

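The pads straddle the orange grip, which is at about (282,365) in the crop, and clear the block. Raising 3 mm, then closing.

Request:
drive_tool --motion "0 0 0 -0.001 0.0005 -0.004 60;0 0 0 0 0 0 40;0 0 0 0 0 0 15;0 0 0 0 0 0 0;0 0 0 0 0 0 0;0 0 0 0 0 0 0;0 0 0 0 0 0 0" --newtons 60

```text
clock: 3.62
position: [0.5033, -0.3603, 0.0783]
ee_rot: [-0.001, 0.732, 0.681, -0.0]
contact_force: [0.3, -0.4, -0.1]
width: 0.0157
```

Request:
drive_tool --motion "0 0 0 0 0 -0.008 0;0 0 0 0 0 -0.015 0;0 0 0 0 0 -0.03 0;0 0 0 0 0 -0.04 0;0 0 0 0 0 -0.04 0;0 0 0 0 0 -0.02 0;0 0 0 0 0 0 0"

```text
clock: 4.5
position: [0.5032, -0.3602, 0.2407]
ee_rot: [0.0, 0.732, 0.681, -0.0]
contact_force: [-0.1, 0.2, -1.6]
width: 0.0155
```

Run:
```python
from h import *
print(get_state()['contact_force'],get_state()['width'])
plan([.556,.053,.22],-4,n=10)
im,d=get_image('side');cv2.imwrite("pics/side3.png",im[:,:,::-1])
```

```text
[-0.11072902  0.1993008  -1.56156379] 0.015519505303829315
10 pos [ 0.5032 -0.3602  0.2407] yaw -4.1
0.0 0.0 -0.0  0.0416 0.0023 0.0021
0.0 0.0 -0.0  0.0416 0.0023 0.0021
0.0 0.0 -0.0  0.0416 0.0023 0.0021
0.0 0.0 -0.0  0.0416 0.0023 0.0021
0.0 0.0 -0.0  0.0416 0.0023 0.0021
0.0 0.0 -0.0  0.0416 0.0023 0.0021
0.0 0.0 -0.0  0.0416 0.0023 0.0021
0.0 0.0 -0.0  0.0416 0.0024 0.0021
0.0 0.0 -0.0  0.0416 0.0024 0.0021
0.0 0.0 -0.0  0.0416 0.0024 0.0021
```

View pics/side3.png

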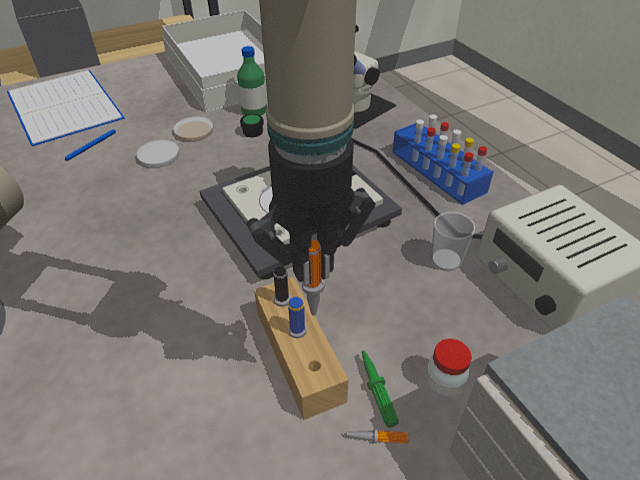

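Drift is up: tip at (315,312), and the weight reads about 1.5 N. Carrying it over to the left hole, 10 rows.

Request:
drive_tool --motion "0 0 0 0.03 0.001 0 0;0 0 0 0.0416 0.0023 0 0;0 0 0 0.0416 0.0023 0 0;0 0 0 0.0416 0.0023 0 0;0 0 0 0.0416 0.0023 0 0;0 0 0 0.0416 0.0023 0 0;0 0 0 0.0416 0.0023 0 0;0 0 0 0.0416 0.0023 0 0;0 0 0 0.0416 0.0023 0 0;0 0 0 0.03 0.002 0 0;0 0 0 0.01 0 0 0;0 0 0 0 0 0 0"

```text
clock: 6.05
position: [0.5454, 0.0543, 0.2246]
ee_rot: [-0.014, 0.733, 0.68, -0.008]
contact_force: [0.4, -0.8, -1.9]
width: 0.0157
```

Run:
```python
from h import *
plan([.556,.053,.15],0)
```

```text
2 pos [0.5454 0.0543 0.2246] yaw -4.3
-0.9 -0.2 -2.1  -0.0005 0.0065 0.0371
-0.9 -0.2 -2.1  -0.0006 0.0059 0.0372
```

Request:
drive_tool --motion "-0.9 -0.2 -2.1 0 0.005 0.03 0;-0.9 -0.2 -2.1 0 0.004 0.03 0;0 0 0 0 0 0.01 0;0 0 0 0 0 0 0;0 0 0 0 0 0 0"

```text
clock: 6.68
position: [0.5536, 0.0486, 0.1534]
ee_rot: [0.002, 0.709, 0.705, 0.0]
contact_force: [0.0, -0.3, -1.0]
width: 0.0156
```

Run:
```python
from h import *
plan([.556,.053,.15],0)
for n in("side","top"):
    im,d=get_image(n);cv2.imwrite(f"pics/{n}4.png",im[:,:,::-1]);np.savez(f"{n}4.npz",im=im,d=d)
```

```text
1 pos [0.5536 0.0486 0.1534] yaw -0.3
0.1 0.1 -0.3  0.0044 0.0024 0.0034
```

View pics/side4.png

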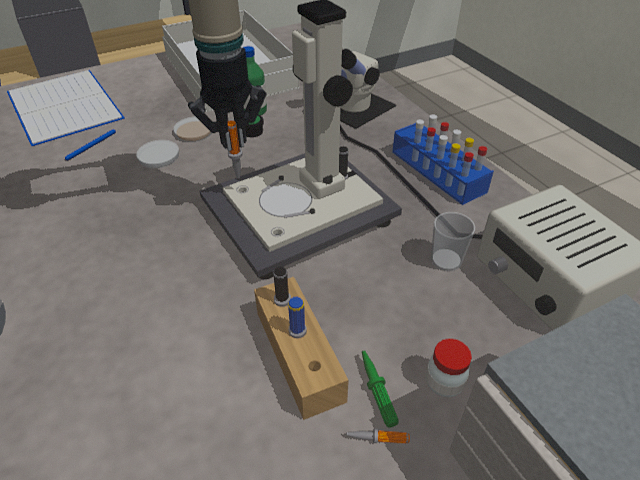

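View pics/top4.png

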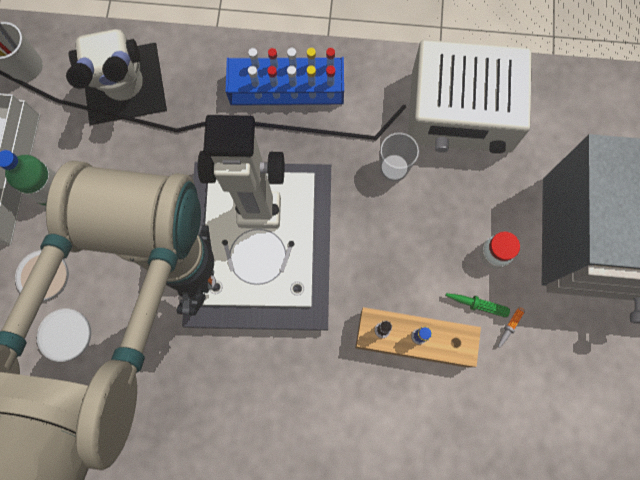

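Run:
```python
from h import *
np.set_printoptions(precision=4,suppress=True)
p,r,_=cur()
for dz in(.012+.019+.002,-.016,-.066): print(dz,np.round(proj('side',p+[0,0,dz]),1),np.round(proj('top',p+[0,0,dz]),1))
s=np.load('side4.npz')['im'][:,:,::-1]
cv2.imwrite('pics/z8.png',cv2.resize(s[110:200,205:265],None,fx=6.6,fy=6.6,interpolation=cv2.INTER_NEAREST))
# wrist drum cloud
z=np.load('top4.npz');d=z['d'];m=camera_model('top');K=m['camera_matrix'];T=m['cam_to_world']
v,u=np.mgrid[0:480,0:640];P=np.stack([(u-K[0,2])/K[0,0],-(v-K[1,2])/K[1,1],-np.ones_like(u)],-1)*d[...,None]
W=P@T[:3,:3].T+T[:3,3]
for (uu,vv) in((65,210),(128,210),(190,210),(128,172),(128,245),(196,250),(228,130),(210,170),(240,170)): print(uu,vv,W[vv,uu])
```

```text
0.033 [230.9 129. ] [201. 276.]
-0.016 [234.3 152.9] [207.6 281.7]
-0.066 [237.5 175.5] [213.7 286.9]
65 210 [0.5417 0.0899 0.5502]
128 210 [0.5453 0.0325 0.5562]
190 210 [ 0.5554 -0.0162  0.5384]
128 172 [0.5866 0.0463 0.5364]
128 245 [0.5185 0.0344 0.5368]
196 250 [0.5528 0.0138 0.3773]
228 130 [ 0.7028 -0.0051  0.3849]
210 170 [0.6842 0.0334 0.2888]
240 170 [ 0.6672 -0.0187  0.3462]
```

View pics/z8.png

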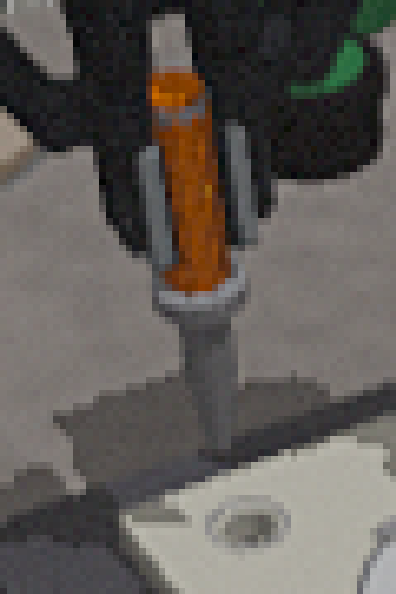

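Run:
```python
from h import *
np.set_printoptions(precision=4,suppress=True)
p,r,_=cur();Z=r.as_matrix()[:,2];print('toolz',Z)
for nm,k,px in(('top',-.0477,(231.4,123.2)),('col',.0183,(235.4,155.5)),('tip',.0683,(237.6,177.7))):
    X=p+Z*k; q=plane('side',*px,X[2]);print(nm,X,q,q-X)
print('holeL side',plane('side',242.0,189.2,.052),'R',plane('side',277.4,231.6,.052))
```

```text
toolz [ 0.0029 -0.0021 -1.    ]
top [0.5536 0.0489 0.2013] [0.5542 0.0425 0.2013] [ 0.0006 -0.0065  0.    ]
col [0.5538 0.0488 0.1353] [0.5536 0.0436 0.1353] [-0.0002 -0.0052  0.    ]
tip [0.554  0.0487 0.0853] [0.5524 0.0454 0.0853] [-0.0016 -0.0033 -0.    ]
holeL side [0.5594 0.0508 0.052 ] R [ 0.5705 -0.0885  0.052 ]
```

Run:
```python
from h import *
plan([.557,.054,.130],0)
```

```text
1 pos [0.5538 0.0488 0.1536] yaw -0.2
0.2 0.1 -0.2  0.0052 0.0031 0.0236
```

Request:
drive_tool --motion "0.2 0.1 0 0.005 0.003 0.008 0;0 0 0 0.002 0.001 0.006 0;0 0 0 0 0 0.004 0;0 0 0 0 0 0 0"

```text
clock: 7.28
position: [0.5588, 0.0566, 0.1354]
ee_rot: [0.0, 0.708, 0.706, 0.0]
contact_force: [0.4, 0.0, -1.4]
width: 0.0156
```

Run:
```python
from h import *
plan([.557,.054,.120],0)
im,d=get_image('side');cv2.imwrite('pics/z9.png',cv2.resize(im[110:210,205:285,::-1],None,fx=6,fy=6,interpolation=cv2.INTER_NEAREST))
```

```text
1 pos [0.5588 0.0566 0.1354] yaw -0.2
0.1 0.0 -0.2  -0.0026 -0.0018 0.0154
```

View pics/z9.png

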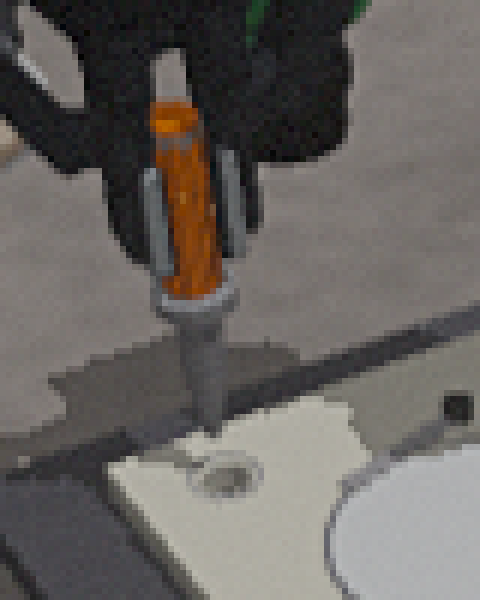

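Run:
```python
from h import *
p,_,_=cur();q=plane('side',240.1,182.1,p[2]-.0683);b=q-p;print(b)
print('hole L in TCP coords by side',plane('side',242.0,189.2,.052)-b)
```

```text
[-0.00049591 -0.00293102 -0.0683    ]
hole L in TCP coords by side [0.5598624  0.05373036 0.1203    ]
```

Request:
drive_tool --motion "0 0 0 -0.0026 -0.0018 0.007 0;0 0 0 -0.0005 0 0.005 0;0 0 0 0 0 0 0"

```text
clock: 7.7
position: [0.5569, 0.0531, 0.1228]
ee_rot: [0.001, 0.708, 0.706, 0.0]
contact_force: [0.6, 0.3, -1.5]
width: 0.0154
```

Run:
```python
from h import *
plan([.557,.0535,.112],0)
```

```text
1 pos [0.5569 0.0531 0.1228] yaw -0.2
0.1 0.0 -0.2  0.0004 0.0001 0.0108
```

Request:
drive_tool --motion "0 0 0 0.0003 0 0.004 0;0 0 0 0 0 0.003 0;0 0 0 0 0 0 0"

```text
clock: 8.07
position: [0.557, 0.0534, 0.1154]
ee_rot: [0.001, 0.709, 0.706, 0.001]
contact_force: [0.5, -0.6, -0.9]
width: 0.0155
```

Request:
drive_tool --motion "0 0 0 0 0 0.003 0;0 0 0 0 0 0 0"

```text
clock: 8.32
position: [0.5572, 0.0535, 0.1123]
ee_rot: [0.001, 0.709, 0.706, 0.001]
contact_force: [-0.6, -0.8, -1.5]
width: 0.0153
```

Request:
drive_tool --motion "0 0 0 0 0 0.003 0;0 0 0 0 0 0 0"

```text
clock: 8.57
position: [0.5572, 0.0535, 0.1092]
ee_rot: [0.001, 0.709, 0.706, 0.001]
contact_force: [-1.3, 0.9, -2.0]
width: 0.0155
```

Tip is about at the plate's surface height, with no contact yet.

Request:
drive_tool --motion "0 0 0 0 0 0.002 0;0 0 0 0 0 0 0"

```text
clock: 8.82
position: [0.5572, 0.0535, 0.1071]
ee_rot: [0.001, 0.709, 0.706, 0.001]
contact_force: [-0.5, 0.0, -1.5]
width: 0.0155
```

Request:
drive_tool --motion "0 0 0 0 0 0.002 0;0 0 0 0 0 0 0"

```text
clock: 9.07
position: [0.5569, 0.0535, 0.1049]
ee_rot: [0.001, 0.708, 0.706, 0.0]
contact_force: [-0.5, -0.0, -1.5]
width: 0.0156
```

Request:
drive_tool --motion "0 0 0 0 0 0.002 0;0 0 0 0 0 0 0"

```text
clock: 9.32
position: [0.5568, 0.0534, 0.1029]
ee_rot: [0.001, 0.708, 0.706, 0.0]
contact_force: [-0.7, -0.2, -2.0]
width: 0.0156
```

Request:
drive_tool --motion "0 0 0 0 0 0.002 0;0 0 0 0 0 0 0"

```text
clock: 9.57
position: [0.5569, 0.0532, 0.1013]
ee_rot: [0.001, 0.708, 0.706, 0.0]
contact_force: [-1.0, 0.0, -2.2]
width: 0.016
```

Request:
drive_tool --motion "0 0 0 0 0 0.002 0;0 0 0 0 0 0 0"

```text
clock: 9.82
position: [0.557, 0.0532, 0.1005]
ee_rot: [0.001, 0.708, 0.706, 0.001]
contact_force: [-0.4, 0.0, -2.2]
width: 0.0154
```

Request:
drive_tool --motion "0 0 0 0 0 0.003 0"

```text
clock: 9.95
position: [0.5571, 0.0531, 0.099]
ee_rot: [0.002, 0.708, 0.706, 0.001]
contact_force: [-4.3, -0.2, 14.9]
width: 0.0158
```

Request:
drive_tool --motion "0 0 0 0 0 0.003 0"

```text
clock: 10.07
position: [0.557, 0.053, 0.0979]
ee_rot: [0.002, 0.708, 0.706, 0.001]
contact_force: [-5.2, -0.4, 15.4]
width: 0.0157
```

Request:
drive_tool --motion "0 0 0 0 -0.001 0.002 0"

```text
clock: 10.2
position: [0.5566, 0.053, 0.0976]
ee_rot: [0.002, 0.708, 0.706, 0.001]
contact_force: [-1.8, -1.0, 10.0]
width: 0.0158
```

Request:
drive_tool --motion "0 0 0 0 -0.001 0.002 0"

```text
clock: 10.32
position: [0.5565, 0.053, 0.0976]
ee_rot: [0.003, 0.708, 0.706, 0.002]
contact_force: [-2.8, -0.1, 12.4]
width: 0.0158
```

Request:
drive_tool --motion "0 0 0 0 -0.001 0.002 0"

```text
clock: 10.45
position: [0.5563, 0.053, 0.0975]
ee_rot: [0.004, 0.708, 0.706, 0.003]
contact_force: [-2.8, -0.2, 12.0]
width: 0.0155
```

Request:
drive_tool --motion "0 0 0 0 -0.0015 0.003 0"

```text
clock: 10.58
position: [0.556, 0.053, 0.0968]
ee_rot: [0.006, 0.708, 0.706, 0.004]
contact_force: [-1.9, -0.6, 13.7]
width: 0.0154
```

Request:
drive_tool --motion "0 0 0 0 -0.002 0.003 0"

```text
clock: 10.7
position: [0.5556, 0.0529, 0.0961]
ee_rot: [0.007, 0.708, 0.706, 0.006]
contact_force: [-2.3, 0.4, 13.0]
width: 0.0157
```

Request:
drive_tool --motion "0 0 0 0 -0.002 0.003 0"

```text
clock: 10.82
position: [0.5552, 0.0529, 0.0955]
ee_rot: [0.009, 0.708, 0.706, 0.007]
contact_force: [-2.0, -1.0, 13.9]
width: 0.0153
```

Run:
```python
from h import *
p,r,s=cur();plan(p,None);Z=r.as_matrix()[:,2];print(Z,'tip',p+Z*.0683,'col',p+Z*.0183,np.round(s['moment'],2))
```

```text
1 pos [0.5552 0.0529 0.0955] yaw -0.2
1.3 0.1 -0.0  0.0000 0.0000 0.0000
[ 0.02303703 -0.00201331 -0.99973259] tip [0.55677208 0.05276657 0.02717627] col [0.55562023 0.05286724 0.0771629 ] [-0.04  0.56  0.03]
```

Request:
drive_tool --motion "0.8 0 0 0 -0.001 0.003 0"

```text
clock: 10.95
position: [0.5555, 0.0529, 0.0948]
ee_rot: [0.005, 0.708, 0.706, 0.004]
contact_force: [-2.9, 0.3, 13.6]
width: 0.0157
```

Request:
drive_tool --motion "0.8 0 0 0 -0.001 0.003 0"

```text
clock: 11.08
position: [0.556, 0.0528, 0.0942]
ee_rot: [0.002, 0.708, 0.706, 0.0]
contact_force: [-2.8, -0.5, 13.7]
width: 0.0158
```

Request:
drive_tool --motion "0.8 0 0 0 -0.001 0.003 0"

```text
clock: 11.2
position: [0.5564, 0.0529, 0.0936]
ee_rot: [-0.002, 0.708, 0.706, -0.003]
contact_force: [-2.0, 0.1, 13.4]
width: 0.0158
```

Request:
drive_tool --motion "0 0 0 0 -0.002 0.003 0"

```text
clock: 11.32
position: [0.5562, 0.0528, 0.093]
ee_rot: [-0.0, 0.708, 0.706, -0.002]
contact_force: [-3.0, -0.1, 13.2]
width: 0.0156
```

Request:
drive_tool --motion "0.2 0 0 0 -0.002 0.003 0"

```text
clock: 11.45
position: [0.5559, 0.0528, 0.0924]
ee_rot: [0.0, 0.708, 0.706, -0.002]
contact_force: [-2.5, -0.6, 12.5]
width: 0.0158
```

Request:
drive_tool --motion "0.3 0 0 0 -0.002 0.003 0"

```text
clock: 11.58
position: [0.5558, 0.0528, 0.0916]
ee_rot: [-0.0, 0.708, 0.706, -0.002]
contact_force: [-2.0, 0.4, 10.9]
width: 0.0158
```

Request:
drive_tool --motion "0.3 0 0 0 -0.002 0.003 0"

```text
clock: 11.7
position: [0.5556, 0.0528, 0.0907]
ee_rot: [-0.0, 0.708, 0.706, -0.002]
contact_force: [-1.5, -0.9, 10.2]
width: 0.0155
```

Request:
drive_tool --motion "0.2 0 0 0 -0.002 0.003 0;0.2 0 0 0 -0.002 0.003 0;0.2 0 0 0 -0.002 0.003 0"

```text
clock: 12.08
position: [0.5548, 0.0527, 0.0875]
ee_rot: [0.001, 0.708, 0.706, -0.001]
contact_force: [-2.4, -0.3, 10.7]
width: 0.0159
```

Request:
drive_tool --motion "0.2 0 0 0 -0.002 0.003 0;0.2 0 0 0 -0.002 0.003 0;0.2 0 0 0 -0.002 0.003 0"

```text
clock: 12.45
position: [0.5541, 0.0527, 0.0844]
ee_rot: [0.002, 0.708, 0.706, 0.0]
contact_force: [-1.6, -0.1, 10.8]
width: 0.0152
```

Request:
drive_tool --motion "0.2 0 0 0 -0.002 0.003 0;0.2 0 0 0 -0.002 0.003 0;0.2 0 0 0 -0.001 0.003 0"

```text
clock: 12.82
position: [0.5535, 0.0527, 0.0812]
ee_rot: [0.002, 0.708, 0.706, 0.0]
contact_force: [-3.4, -0.3, 13.5]
width: 0.0154
```

Run:
```python
from h import *
p,r,s=cur();plan(p,None);Z=r.as_matrix()[:,2];print(Z,'col',p+Z*.0183)
im,d=get_image('side');cv2.imwrite('pics/z10.png',cv2.resize(im[110:210,205:285,::-1],None,fx=6,fy=6,interpolation=cv2.INTER_NEAREST))
```

```text
1 pos [0.5535 0.0527 0.0812] yaw -0.2
0.2 0.2 -0.0  0.0000 0.0000 0.0000
[ 0.00374859 -0.00272824 -0.99998925] col [0.55355374 0.05266903 0.06286375]
```

View pics/z10.png

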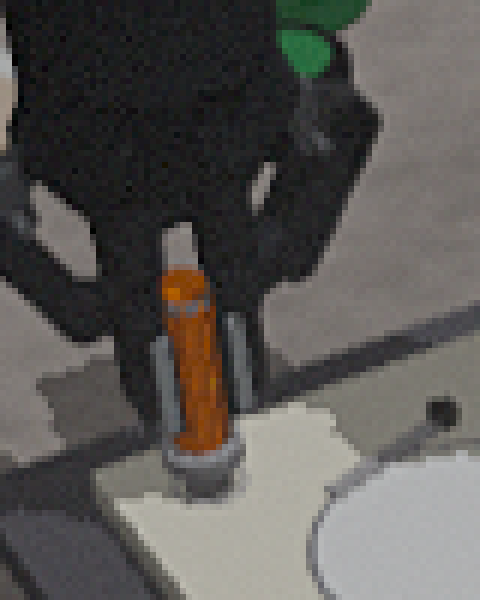

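The drift is going in upright, with the collar at (203,460) in the crop and about 11 mm to go. Continuing.

Request:
drive_tool --motion "0.1 0.1 0 0 -0.0015 0.003 0;0.1 0 0 0 -0.0015 0.003 0"

```text
clock: 13.12
position: [0.5529, 0.0527, 0.0785]
ee_rot: [0.003, 0.708, 0.706, 0.002]
contact_force: [-0.5, 1.1, 8.5]
width: 0.0156
```

Request:
drive_tool --motion "0.1 0.1 0 0 -0.0015 0.003 0;0.1 0 0 0 -0.0015 0.003 0"

```text
clock: 13.38
position: [0.5526, 0.0526, 0.0753]
ee_rot: [0.003, 0.708, 0.706, 0.004]
contact_force: [-0.6, -0.8, 8.0]
width: 0.0155
```

Request:
drive_tool --motion "0.1 0.1 0 0 -0.001 0.003 0;0.1 0 0 0 -0.001 0.003 0"

```text
clock: 13.62
position: [0.5525, 0.0525, 0.0719]
ee_rot: [0.003, 0.708, 0.706, 0.005]
contact_force: [-2.1, -0.8, 8.7]
width: 0.0154
```

Request:
drive_tool --motion "0.3 0.3 0 0 -0.0005 0.0025 0"

```text
clock: 13.75
position: [0.5526, 0.0525, 0.0705]
ee_rot: [0.0, 0.708, 0.706, 0.005]
contact_force: [-3.6, -1.2, 7.1]
width: 0.0157
```

Request:
drive_tool --motion "0.3 0.2 0 0 -0.0005 0.0025 0"

```text
clock: 13.88
position: [0.5527, 0.0525, 0.0701]
ee_rot: [-0.002, 0.708, 0.706, 0.005]
contact_force: [-6.2, -0.1, 20.4]
width: 0.016
```

Request:
drive_tool --motion "0.2 0.2 0 0 0 0.0025 0"

```text
clock: 14.0
position: [0.5528, 0.0525, 0.0702]
ee_rot: [-0.004, 0.708, 0.706, 0.006]
contact_force: [-6.9, -0.7, 20.0]
width: 0.0157
```

It stopped hard at z=0.0702, as predicted for the collar seated. Relax, release and lift.

Request:
drive_tool --motion "-0.3 0 0 0 0 -0.0003 0;0 0 0 0 0 0 0;0 0 0 0 0 0 30;0 0 0 0 0 0 55;0 0 0 0 0 0 55;0 0 0 0 0 0 55"

```text
clock: 14.75
position: [0.5539, 0.0527, 0.07]
ee_rot: [-0.002, 0.708, 0.706, 0.008]
contact_force: [-0.4, -0.0, -0.4]
width: 0.0468
```

Run:
```python
from h import *
p,r,s=cur();print(p,s['width'],s['contact_force'],r.as_matrix()[:,2])
im,d=get_image('side');cv2.imwrite('pics/z11.png',cv2.resize(im[110:210,205:285,::-1],None,fx=6,fy=6,interpolation=cv2.INTER_NEAREST))
```

```text
[0.55390318 0.0526613  0.06997479] 0.04681358445465532 [-0.36719968 -0.01268689 -0.3689997 ] [ 0.00933586  0.01447112 -0.9998517 ]
```

View pics/z11.png

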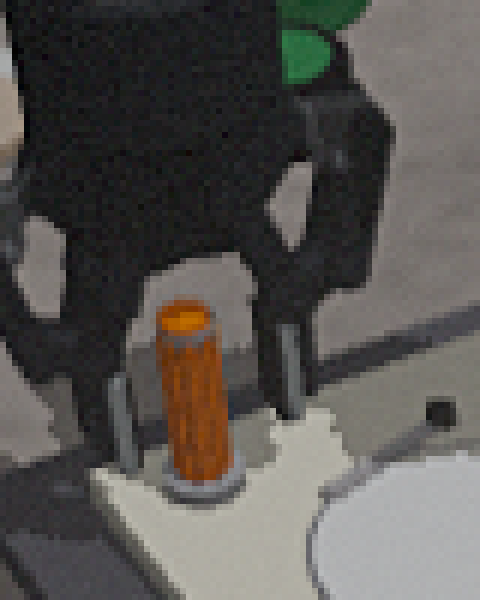

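Drift seated: the collar lies on the foot at (203,480) in the crop and the fingers are clear. Rising, then on to the pin.

Request:
drive_tool --motion "0 0 0 0 0 -0.01 55;0 0 0 0 0 -0.03 55;0 0 0 0 0 -0.04 55;0 0 0 0 0 -0.04 55;0 0 0 0 0 -0.01 55;0 0 0 0 0 0 55"

```text
clock: 15.55
position: [0.5525, 0.0507, 0.2056]
ee_rot: [-0.002, 0.708, 0.706, 0.009]
contact_force: [-0.4, -0.8, 0.2]
width: 0.0471
```

Run:
```python
from h import *
plan([.5125,-.237,.18],-4,n=7)
for n in('side','top'):
    im,d=get_image(n);np.savez(n+'5.npz',im=im,d=d);cv2.imwrite(f'pics/{n}5.png',im[:,:,::-1])
```

```text
7 pos [0.5525 0.0507 0.2056] yaw -0.2
0.1 -0.1 0.5  -0.0412 -0.0056 0.0030
0.1 -0.1 0.5  -0.0412 -0.0052 0.0031
0.1 -0.1 0.5  -0.0413 -0.0048 0.0032
0.1 -0.1 0.5  -0.0413 -0.0044 0.0033
0.1 -0.1 0.5  -0.0413 -0.0040 0.0034
0.1 -0.1 0.5  -0.0414 -0.0036 0.0035
0.1 -0.1 0.5  -0.0414 -0.0032 0.0036
```

View pics/side5.png

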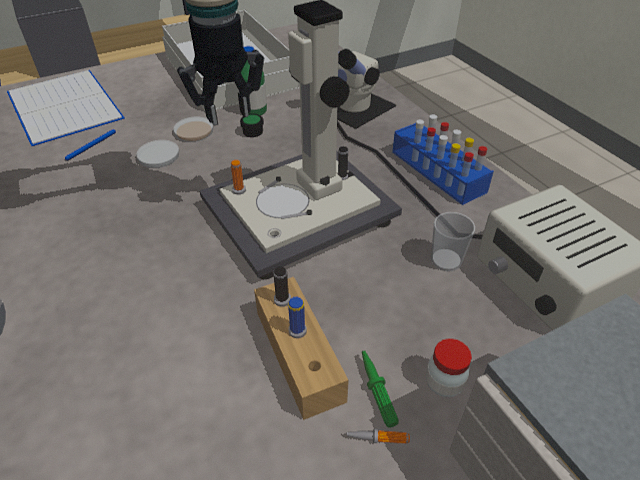

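The drift is standing in the left hole at (238,178), and the right hole has moved to about (274,233). On to the pin.

Request:
drive_tool --motion "0.1 -0.1 0.5 -0.03 -0.004 0 55;0.1 -0.1 0.5 -0.041 -0.005 0 55;0.1 -0.1 0.5 -0.041 -0.005 0 55;0.1 -0.1 0.5 -0.041 -0.0045 0 55;0.1 -0.1 0.5 -0.041 -0.004 0.003 55;0.1 -0.1 0.5 -0.041 -0.0035 0.003 55;0.1 -0.1 0.5 -0.03 -0.0032 0.003 55;0 0 0 -0.006 0 0 55;0 0 0 0 0 0 55"

```text
clock: 16.77
position: [0.5061, -0.2231, 0.1756]
ee_rot: [-0.016, 0.729, 0.684, -0.007]
contact_force: [0.4, -0.1, -1.1]
width: 0.0467
```

Run:
```python
from h import *
plan([.5125,-.2365,.15],-4)
t=np.load('top5.npz')['im'][:,:,::-1];s=np.load('side5.npz')['im'][:,:,::-1]
f=lambda i,x,y,w,h:cv2.resize(i[y:y+h,x:x+w],(w*9,h*9),interpolation=cv2.INTER_NEAREST)
cv2.imwrite('pics/z12.png',np.hstack([f(t,280,275,40,40),f(s,255,213,40,40)]))
```

```text
1 pos [ 0.5061 -0.2231  0.1756] yaw -3.6
-1.9 -0.7 0.3  -0.0133 0.0081 0.0252
```

View pics/z12.png

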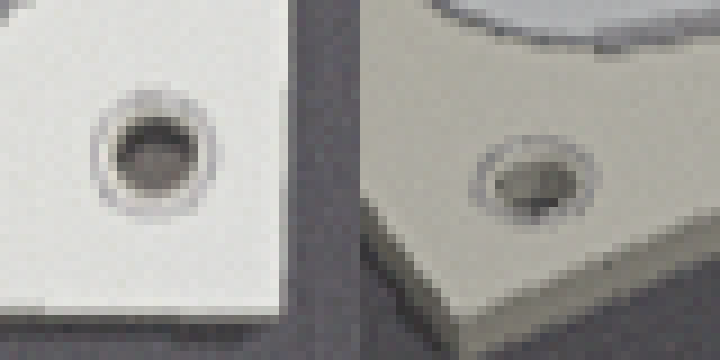

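Request:
drive_tool --motion "-1.5 -0.6 0.2 -0.010 0.006 0.01 55;-0.4 0 0 -0.006 0.003 0.008 55;0 0 0 0 0 0 55"

```text
clock: 17.15
position: [0.514, -0.2361, 0.1558]
ee_rot: [-0.002, 0.729, 0.684, 0.001]
contact_force: [-0.6, -0.3, 0.3]
width: 0.0471
```

Run:
```python
from h import *
plan([.5125,-.2365,.078],-4)
print(plane('top',296.6,291.6,.052),plane('side',274.05,232.5,.052))
```

```text
2 pos [ 0.514  -0.2361  0.1558] yaw -3.7
-0.0 -0.1 0.2  -0.0005 -0.0007 0.0389
-0.0 -0.1 0.2  -0.0004 -0.0007 0.0389
[ 0.5642738  -0.08603477  0.052     ] [ 0.56440969 -0.08784697  0.052     ]
```

Request:
drive_tool --motion "0 0 0 0 -0.001 0.015 55;0 0 0 0 0 0.018 55;0 0 0 0 0 0.018 55;0 0 0 0 0 0.015 55;0 0 0 0 0 0 55"

```text
clock: 17.77
position: [0.5126, -0.233, 0.086]
ee_rot: [-0.003, 0.729, 0.685, 0.002]
contact_force: [-0.1, 0.9, 0.3]
width: 0.0471
```

Run:
```python
from h import *
plan([.5125,-.2365,.078],-4)
im,d=get_image('side');cv2.imwrite('pics/z13.png',cv2.resize(im[210:340,220:340,::-1],None,fx=4.5,fy=4.5,interpolation=cv2.INTER_NEAREST))
```

```text
1 pos [ 0.5126 -0.233   0.086 ] yaw -3.5
-0.1 -0.4 0.5  -0.0036 0.0001 0.0080
```

View pics/z13.png

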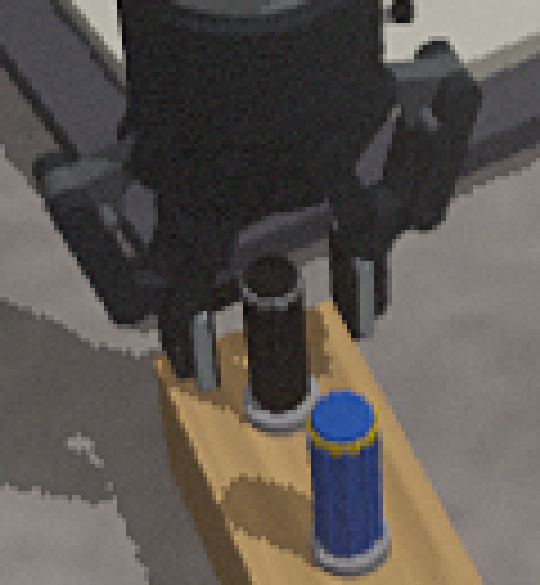

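The pads straddle the black pin at (275,340) in the crop, clear of the blue driver. Last bit down, then close.

Request:
drive_tool --motion "0 -0.3 0.3 -0.004 0 0.006 55;0 0 0 -0.001 0 0.002 55;0 0 0 0 0 0 55"

```text
clock: 18.2
position: [0.5139, -0.2393, 0.0797]
ee_rot: [0.001, 0.731, 0.683, 0.0]
contact_force: [0.1, 0.8, -0.3]
width: 0.0468
```

Request:
drive_tool --motion "0 0 0 0 0 0 40;0 0 0 0 0 0 15;0 0 0 0 0 0 0;0 0 0 0 0 0 0;0 0 0 0 0 0 0;0 0 0 0 0 0 0" --newtons 60

```text
clock: 18.95
position: [0.5132, -0.2394, 0.0802]
ee_rot: [0.001, 0.73, 0.683, -0.0]
contact_force: [-0.7, -0.2, 0.3]
width: 0.0167
```

Request:
drive_tool --motion "0 0 0 0 0 -0.008 0;0 0 0 0 0 -0.015 0;0 0 0 0 0 -0.03 0;0 0 0 0 0 -0.035 0;0 0 0 0 0 -0.025 0;0 0 0 0 0 -0.01 0;0 0 0 0 0 0 0"

```text
clock: 19.82
position: [0.5146, -0.2392, 0.2115]
ee_rot: [0.003, 0.731, 0.683, 0.001]
contact_force: [-1.1, -0.4, -0.5]
width: 0.0167
```

Run:
```python
from h import *
print(get_state()['contact_force'])
plan([.564,-.088,.19],0,n=6)
```

```text
[-1.08524059 -0.35301884 -0.51850853]
6 pos [ 0.5146 -0.2392  0.2115] yaw -3.9
0.1 0.0 -0.6  0.0257 0.0065 0.0036
0.1 0.0 -0.6  0.0256 0.0068 0.0036
0.1 0.0 -0.6  0.0256 0.0071 0.0036
0.1 0.0 -0.6  0.0255 0.0074 0.0036
0.1 0.0 -0.6  0.0254 0.0077 0.0036
0.1 0.0 -0.6  0.0253 0.0079 0.0036
```

Request:
drive_tool --motion "0.1 0 -0.6 0.02 0.005 0 0;0.1 0 -0.6 0.0256 0.0068 0 0;0.1 0 -0.6 0.0256 0.0071 0 0;0.1 0 -0.6 0.0255 0.0074 0 0;0.1 0 -0.6 0.0254 0.0077 0 0;0.1 0 -0.6 0.02 0.007 0 0;0 0 0 0.005 0.002 0 0;0 0 0 0 0 0 0"

```text
clock: 20.82
position: [0.5605, -0.0795, 0.2017]
ee_rot: [-0.011, 0.707, 0.708, -0.005]
contact_force: [-0.6, 0.0, -1.4]
width: 0.0165
```

Run:
```python
from h import *
plan([.564,-.088,.13],0)
im,d=get_image('side');cv2.imwrite('pics/side6.png',im[:,:,::-1])
```

```text
2 pos [ 0.5605 -0.0795  0.2017] yaw 0.1
-0.6 -0.2 0.0  -0.0046 0.0025 0.0358
-0.6 -0.2 0.0  -0.0044 0.0021 0.0358
```

View pics/side6.png

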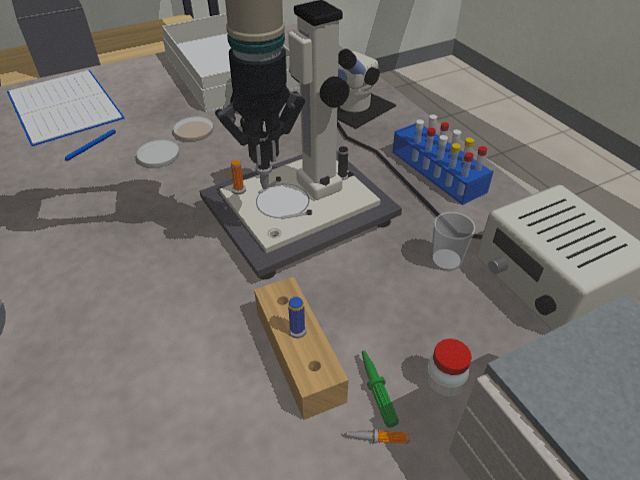

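The pin is held upright near (264,175) and the arm clears the pillar. The drift is still standing at (238,178).

Request:
drive_tool --motion "-0.6 -0.2 0 -0.005 0.002 0.02 0;-0.5 -0.2 0 -0.004 0.002 0.02 0;0 0 0 0 0 0.015 0;0 0 0 0 0 0.004 0;0 0 0 0 0 0 0"

```text
clock: 21.5
position: [0.5632, -0.0917, 0.1411]
ee_rot: [-0.001, 0.708, 0.706, -0.001]
contact_force: [0.1, -0.1, -0.7]
width: 0.0168
```

Run:
```python
from h import *
plan([.564,-.088,.13],0)
p,r,s=cur();print(r.as_matrix()[:,2])
im,d=get_image('side');np.savez('side7.npz',im=im)
cv2.imwrite('pics/z14.png',cv2.resize(im[150:250,230:320,::-1],None,fx=6,fy=6,interpolation=cv2.INTER_NEAREST))
```

```text
1 pos [ 0.5632 -0.0917  0.1411] yaw -0.2
-0.1 -0.0 -0.2  0.0037 0.0008 0.0111
[-2.49210678e-03  1.62138886e-05 -9.99996895e-01]
```

View pics/z14.png

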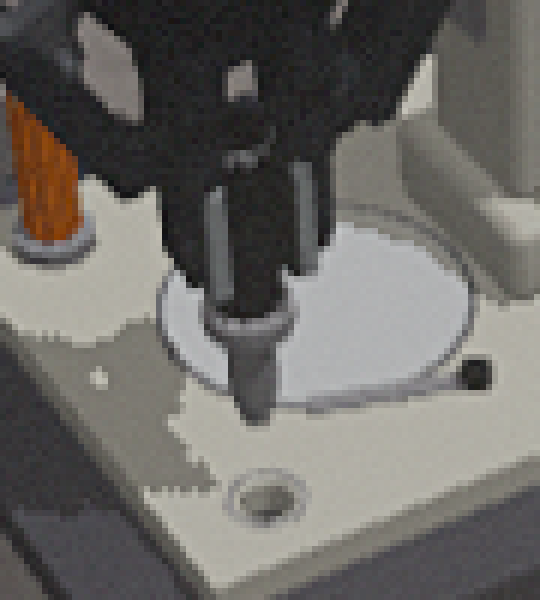

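Run:
```python
from h import *
p,_,_=cur();q=plane('side',272.9,218.8,p[2]-.0562);b=q-p;print(b)
h=plane('side',274.0,232.5,.052);print('hole side',h,'in TCP coords',h-b)
print('top:',plane('top',296.6,291.6,.052))
```

```text
[ 0.00066041  0.00238905 -0.0562    ]
hole side [ 0.5643329  -0.08780646  0.052     ] in TCP coords [ 0.56367249 -0.09019551  0.1082    ]
top: [ 0.5642738  -0.08603477  0.052     ]
```

Request:
drive_tool --motion "0 0 0 0.0018 0.0007 0.008 0;0 0 0 0.0005 0 0.008 0;0 0 0 0 0 0.006 0;0 0 0 0 0 0 0"

```text
clock: 22.05
position: [0.5648, -0.0891, 0.1189]
ee_rot: [0.0, 0.708, 0.706, -0.0]
contact_force: [0.4, -0.2, -0.7]
width: 0.0166
```

Run:
```python
from h import *
plan([.5637,-.09,.11],0)
im,d=get_image('side');np.savez('side7.npz',im=im)
cv2.imwrite('pics/z15.png',cv2.resize(im[190:250,240:310,::-1],None,fx=8,fy=8,interpolation=cv2.INTER_NEAREST))
```

```text
1 pos [ 0.5648 -0.0891  0.1189] yaw -0.1
-0.0 0.0 -0.1  -0.0009 -0.0011 0.0089
```

View pics/z15.png

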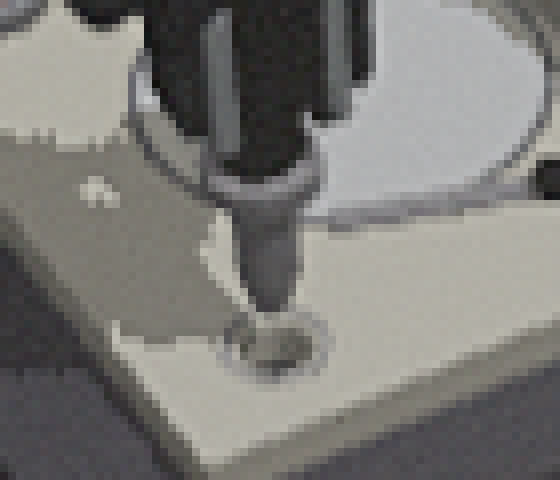

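Run:
```python
from h import *
p,_,_=cur();q=plane('side',273.4,227.4,p[2]-.0562);b=q-p
h=plane('side',273.9,232.5,.052);print(b,h-b)
```

```text
[-0.00050794  0.0025439  -0.0562    ] [ 0.56468726 -0.09026933  0.1082    ]
```

Request:
drive_tool --motion "0 0 0 -0.0008 -0.0006 0.005 0;0 0 0 0 0 0.004 0;0 0 0 0 0 0 0"

```text
clock: 22.48
position: [0.5646, -0.0902, 0.1099]
ee_rot: [0.001, 0.708, 0.706, 0.0]
contact_force: [-0.6, 0.2, -0.8]
width: 0.0165
```

Request:
drive_tool --motion "0 0 0 0 0 0.003 0"

```text
clock: 22.6
position: [0.5649, -0.0903, 0.107]
ee_rot: [0.001, 0.708, 0.706, 0.0]
contact_force: [0.7, -0.7, -1.2]
width: 0.0167
```

Request:
drive_tool --motion "0 0 0 0 0 0.003 0"

```text
clock: 22.72
position: [0.5649, -0.0903, 0.1038]
ee_rot: [0.001, 0.708, 0.706, 0.0]
contact_force: [0.5, 0.2, -0.7]
width: 0.0168
```

Request:
drive_tool --motion "0 0 0 0 -0.0007 0.003 0;0 0 0 0 0 0.003 0"

```text
clock: 22.98
position: [0.5642, -0.0903, 0.0975]
ee_rot: [0.001, 0.708, 0.706, 0.0]
contact_force: [-0.6, 0.4, -1.1]
width: 0.0164
```

Request:
drive_tool --motion "0 0 0 0 0 0.0025 0"

```text
clock: 23.1
position: [0.5642, -0.0903, 0.0947]
ee_rot: [0.001, 0.708, 0.706, 0.0]
contact_force: [0.5, 0.1, -1.5]
width: 0.0166
```

Request:
drive_tool --motion "0 0 0 0 0 0.0025 0"

```text
clock: 23.22
position: [0.5642, -0.0903, 0.092]
ee_rot: [0.001, 0.708, 0.706, 0.0]
contact_force: [0.1, -0.2, -0.6]
width: 0.0165
```

Request:
drive_tool --motion "0 0 0 0 0 0.0025 0"

```text
clock: 23.35
position: [0.5642, -0.0903, 0.0894]
ee_rot: [0.001, 0.708, 0.706, 0.0]
contact_force: [-0.1, 0.2, -0.3]
width: 0.0166
```

Request:
drive_tool --motion "0 0 0 0 0 0.0025 0"

```text
clock: 23.48
position: [0.5642, -0.0903, 0.0867]
ee_rot: [0.001, 0.708, 0.706, 0.0]
contact_force: [-0.4, -0.2, -1.8]
width: 0.0165
```

Request:
drive_tool --motion "0 0 0 0 0 0.0025 0"

```text
clock: 23.6
position: [0.564, -0.0902, 0.084]
ee_rot: [0.001, 0.708, 0.706, 0.0]
contact_force: [-1.3, -0.6, -0.5]
width: 0.0166
```

Request:
drive_tool --motion "0 0 0 0 0 0.0025 0"

```text
clock: 23.72
position: [0.5637, -0.0901, 0.0813]
ee_rot: [0.001, 0.708, 0.706, -0.0]
contact_force: [-1.0, -0.0, -1.7]
width: 0.0167
```

Request:
drive_tool --motion "0 0 0 0 0 0.0025 0"

```text
clock: 23.85
position: [0.5637, -0.0901, 0.0786]
ee_rot: [0.001, 0.708, 0.706, -0.0]
contact_force: [-0.8, -0.5, -1.0]
width: 0.0165
```

Request:
drive_tool --motion "0 0 0 0 0 0.0025 0"

```text
clock: 23.98
position: [0.5637, -0.0901, 0.0759]
ee_rot: [0.001, 0.708, 0.706, -0.0]
contact_force: [-0.8, 0.6, -0.9]
width: 0.0163
```

Request:
drive_tool --motion "0 0 0 0 0 0.0025 0"

```text
clock: 24.1
position: [0.5636, -0.0901, 0.0732]
ee_rot: [0.0, 0.708, 0.706, -0.0]
contact_force: [-0.4, 0.2, -1.5]
width: 0.0165
```

Request:
drive_tool --motion "0 0 0 0 0 0.002 0"

```text
clock: 24.22
position: [0.5637, -0.0901, 0.0721]
ee_rot: [0.001, 0.708, 0.706, -0.0]
contact_force: [-4.6, 0.9, 14.9]
width: 0.0167
```

Request:
drive_tool --motion "0 0 0 0 0 0.002 0"

```text
clock: 24.35
position: [0.5637, -0.0901, 0.0721]
ee_rot: [0.001, 0.708, 0.706, 0.0]
contact_force: [-6.1, 1.0, 15.9]
width: 0.0168
```

Seated at z=0.0721; 0.0722 was expected. Relax, release and look.

Request:
drive_tool --motion "0 0 0 0 0 0 0;0 0 0 0 0 0 0;0 0 0 0 0 0 30;0 0 0 0 0 0 55;0 0 0 0 0 0 55;0 0 0 0 0 0 55"

```text
clock: 25.1
position: [0.5647, -0.0905, 0.0723]
ee_rot: [0.002, 0.708, 0.706, 0.001]
contact_force: [-0.0, -0.5, 0.5]
width: 0.0468
```

Request:
drive_tool --motion "0 0 0 0 0 -0.01 55;0 0 0 0 0 -0.03 55;0 0 0 0 0 -0.04 55;0 0 0 0 0 -0.04 55;0 0 0 0 0 -0.02 55;0 0 0 0 0 0 55;0 0 0 0 0 0 55"

```text
clock: 25.98
position: [0.5642, -0.0902, 0.2193]
ee_rot: [0.003, 0.708, 0.706, 0.001]
contact_force: [0.8, 0.2, -0.2]
width: 0.0469
```

Run:
```python
from h import *
p,r,s=cur();print(p,s['clock'],s['contact_force'])
out=[]
for n in('side','top'):
    im,d=get_image(n);np.savez(n+'8.npz',im=im,d=d)
    cv2.imwrite(f'pics/{n}8.png',im[:,:,::-1])
im=np.load('side8.npz')['im']
cv2.imwrite('pics/z16.png',cv2.resize(im[145:255,215:305,::-1],None,fx=5.4,fy=5.4,interpolation=cv2.INTER_NEAREST))
```

```text
[ 0.56422718 -0.09019503  0.21934609] 25.975 [ 0.78461105  0.16640934 -0.2101611 ]
```

View pics/z16.png

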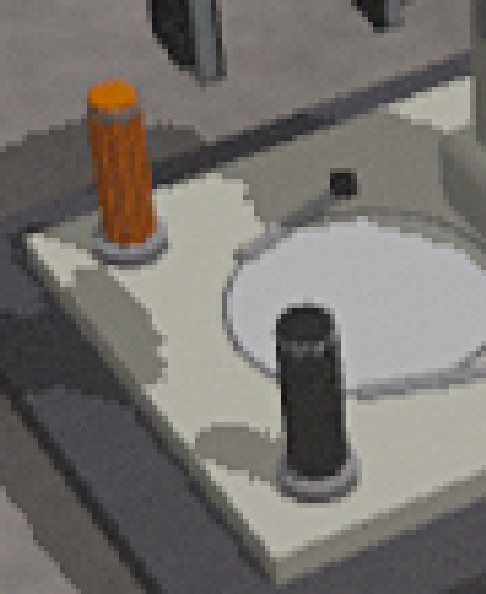

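View pics/top8.png

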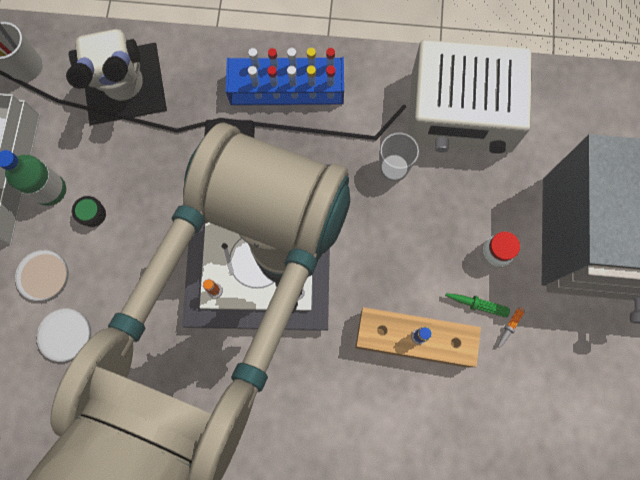

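Both collars sit flush on the foot: drift at (130,240) and pin at (318,475) in the crop. Next, a depth check of the grip tops, which should be 66 mm above the foot.

Run:
```python
from h import *
np.set_printoptions(precision=4,suppress=True)
d=np.load('side8.npz')['d']
def w(u,v):
    o,r=ray('side',u,v);z=np.median(d[int(v)-1:int(v)+2,int(u)-1:int(u)+2]);return o+r*z
for n,u,v in(('drift top',235.5,162.7),('pin top',271.5,205.5),('foot',250,200),('foot R',262,240)): print(n,w(u,v))
s=get_state();print(np.abs(s['qd']).max())
```

```text
drift top [0.5535 0.0489 0.1164]
pin top [ 0.5627 -0.0918  0.1168]
foot [0.561  0.0146 0.0513]
foot R [ 0.5389 -0.0944  0.051 ]
0.0074291648214441655
```

```bash
python3 -c "
from rig import *
print(sign_off())"
```

```text
the job is handed in; nothing more can be done
None
```

The drift is home in the front left hole and the pin is home in the front right hole. I released both and handed the job in at about 26 s of the 72 s; `sign_off` gives no verdict.

- **Drift:** I felt it through the foot into the plate's hole, which lay about 7 mm towards the front. I then pushed it down in small steps, moving sideways with it so the drift drew the stand into line. The push was about 8–15 N on the way down and about 20 N when the collar met the foot.
- **Pin:** It slid in with almost no force until the collar met the foot at about 16 N.
- **Seating:** Both stopped within 0.2 mm of the expected height. In the last pictures both collars lie flat on the foot. By depth, the grip tops stand 65–66 mm above the foot (66 mm nominal) and about 141 mm apart (140 mm nominal).
- **Clearance:** After the release the arm rose clear, with only noise on the force reading.

**Disagreements:**
- The side camera's positions were off by about 2–3 mm in y, so I corrected for that using the held part.
- The green and small orange look-alikes were upright in the first pictures but lay on their sides once I had moved in over the block. The arm was well above them, and I did not touch them at any point.

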